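# Hold a pressure flask down in the sprung ring of a bridge bar

## Task

Lay the steel bridge bar (the one carrying the sprung ring) across the two posts of the stand so that it lies level in both notches with the ring midway between the posts, ring upward, and let go of it. Then set the round pressure flask upright, neck up, in the sprung ring and press it down until the spring is fully compressed; finish while still holding it pressed down with the gripper. Leave the tools and loose parts on the bench where they are.

Things in the scene. Friction and masses are not known exactly. Their poses are not given: they have to be found in the camera images.
- post_stand: Fixed stand: a dark base plate 60 x 200 x 8 mm with two grey posts, 18 mm thick (y) and about 65 mm tall, standing 80 mm either side of the middle along its own y axis. Each post has a notch in its top, open upward and along y: the notch floor is 45 mm above the bench and 30 mm wide at the floor, its jaws lean outward to about 44 mm at the mouth. Origin: centre of the base plate's underside, on the bench.
- bridge: Loose steel bridge bar, 24 (x) x 220 (y) x 8 mm, 0.5 kg in all, lying on the bench. A grey block 50 (x) x 60 (y) x 36 mm is fixed on its middle (from 8 to 44 mm above the underside); above the block stands the sprung ring, its top 66 mm above the underside. The block's 50 mm wide sides are the place to grip it (close the fingers along the bridge's x). Origin: centre of the bar's underside; y runs along the bar, z up. It may lie either way round in the stand.
- ring_top (a point): Centre of the sprung ring's upper face (steel ring, outer diameter 46 mm, bore 34 mm, 8 mm high, on a coil spring). It goes down with the ring. The flask's ball, when seated, has its centre about 25 mm above this point.
- sprung_ring (a joint): How far the ring is pressed down against its spring: 0 fully up, 0.010 m fully compressed (hard stop). About 4 N start it moving, about 15 N (weight of the flask included) hold it fully down; the flask's weight alone does not move it.
- flask: Loose round pressure flask, about 0.3 kg: a dark steel ball 60 mm in diameter with a bright cylindrical neck 26 mm in diameter on top, reaching from 27 to 65 mm above the ball's centre, and a short port 14 mm in diameter under it, ending 39 mm below the centre. Grip it by the neck. Origin: centre of the ball; z points along the neck. At the start it sits neck up in the pipe rest, ball centre about 52 mm above the bench.
- pipe_rest: Fixed rest of the flask: stub of steel pipe, 50 mm outer diameter, on a 64 mm square foot, 30 mm high. Origin: centre of its underside.
- tape_measure: Yellow tape measure 35 x 82 x 65 mm, bystander; leave alone. Origin at its underside.
- chisel: Cold chisel 154 mm long lying on the bench, bystander; leave alone.
- marker: Marker pen 134 mm long, bystander; leave alone.
- spanner: Spanner 163 mm long, 8 mm thick, lying flat, bystander; leave alone.
- offcut: Square tube offcut 30 x 60 x 30 mm, bystander; leave alone.
- bolt: Hexagon bolt 59 mm long, lying, bystander; leave alone.

How it is judged:
By the outcome, as a careful person would: the job done as asked, in the order asked, and still so for the second after the job is handed in, while the arm keeps its last pose, push and grip.
It also fails if it takes over 61 s, if anything falls off the work surface, if the arm or the gripper's body presses on something with over 40 N, if the wrist force passes 120 N, or if a joint passes its speed limit or range.

## Robot

A 7-joint arm with a two-finger parallel gripper is mounted at the origin on a cart in front of the work surface, level with it; the furniture and walls round the work are solid. World frame = base frame: x ahead of the robot, y to its left, z up, the work surface at z = 0. Lengths are in m, angles in rad, forces in N, time in s.
With the tool pointing down it reaches from about 0.425 to 0.925 m from the base axis. Payload 6.8 kg.
Tool frame: the origin (TCP) lies at the very end of the fingers, on their centre line; the grasp point (between the pads) lies 19 mm behind it; z points along the fingers, y is the line along which they close (so a half turn about z gives the same grasp; the last joint's range is limited). The gripper opens to 85 mm and grips with 20 to 120 N. Pads are 22 mm wide; open, the fingers measure 114 mm over their backs; the gripper's body (76 mm by 85 mm) begins 54 mm behind the grasp point. The pads swing forward as they close: fully open they stand 13 mm farther back than shut.
Start: joints at [1.136, 0.477, 0.022, 1.555, -0.011, 1.109, -0.083], TCP at [0.217, -0.639, 0.231] pointing down, gripper open.
Joint ranges: [-2.96, 2.96], [-0.34, 2.1], [-1.41, 1.46], [0.24, 2.44], [-1.37, 4.51], [0.17, 1.92], [-2.96, 2.96]. Speed limits (rad/s): [2.39, 2.39, 3.14, 3.14, 3.14, 3.14, 3.14].

## Interface

Orientations are given as a unit quaternion [w, x, y, z].
In Python, from station import get_obs, read_camera, hand_in gives the robot as it stands.
- The arm moves only by the tool arm_command, never from a script. Its argument "commands" is one flat list of numbers, 7 for each row, row after row: the shift along the tool's x, y, z in m, then the turn, a rotation vector about the tool's x, y, z in degrees, then the opening, from 0 (shut) to 1 (fully open). In form: [tx, ty, tz, rx, ry, rz, fingers, tx, ty, tz, rx, ry, rz, fingers, ...]. A call has 1 to 8 rows; each row is the pose to reach, as a shift and turn from the pose commanded when the call began, along the tool's axes at that moment; what a row does not reach only later rows make up. A row lasts 1/10 s, in which the tool goes at most 50 mm and 8.59 degrees, less where a joint would pass 70% of its speed; a pose out of reach is approached as far as the arm can. A call with a gripper value outside its range is refused whole. The fingers move at their own pace and stop on an object; "force" is the grip in N (left out, the last holds). Time passes only in rows, so rows that repeat a pose let the fingers close. It gives the time, the measured TCP pose, the force, the opening and the grip force at its end, in the units of the state.
- get_obs(): the state, without advancing time (a new reading comes with each control period).
- read_camera(name): name is "side" or "top" or "wrist"; returns a dict with "img" (420x560x3 uint8, red, green, blue), "camera_matrix" (3x3 intrinsics, pixels), "pose" (4x4, takes a point from camera to world coordinates). Camera axes: x right, y down, z forward; pixel columns grow to the right and rows downward; lengths in m; the calibration is good to about 2 mm. A picture is of the moment at which its call begins. There is no depth.
- hand_in(): hands the job in; it is judged then, once.
The state is a dict: "t": time; "q": joint angles; "joint_vel": joint speeds; "joint_torque": joint torques, N m; "eef_pos": TCP position; "tool_rot": TCP orientation; "contact_force": force on the tool from outside, world axes, zero at the start; "torque": the same for the moment, N m; "gripper_width": opening from 0.0 (shut) to 1.0 (fully open); "grasp_force": force on a finger pad.
Only numpy, scipy, OpenCV 4.12 (cv2) and the standard library are available. Lean on these libraries where they do the work, as an engineer would, in place of code of your own. Each camera call takes 0.05 s, during which the arm holds its last target. There are 200 camera calls.

## Working session

There is one attempt and no reset: what is moved stays moved. The work goes in short steps, Python scripts to look and compute and a tool call to move; the robot and the scene stay as the last step left them, time stands still between calls to the robot, and variables do not carry over. Pictures are saved under pics/ and viewed, at most 11 in all, crops included, and the job is handed in when it is done.

Besides the shell and the picture viewer there is one more tool, called after "Request:" as name(argument=value, ...) on one line, values as JSON. arm_command: Moves the arm, as the interface text tells. Its arguments: {"type":"object","properties":{"commands":{"type":"array","items":{"type":"number"}},"force":{"type":"number"}},"required":["commands"]}

```bash
mkdir -p pics; ls
cat > h.py <<'E'
import numpy as np, cv2
from station import get_obs, read_camera, hand_in
def shot(n,f):
    c=read_camera(n); cv2.imwrite(f'pics/{f}.png',c['img'][:,:,::-1]); np.savez(f'pics/{f}.npz',**c); return c
def load(f): return np.load(f'pics/{f}.npz')
def ray(c,u,v):
    d=np.linalg.inv(c['camera_matrix'])@[u,v,1.]; P=c['pose']; return P[:3,3],P[:3,:3]@d
def onplane(c,u,v,z):
    o,d=ray(c,u,v); return o+d*(z-o[2])/d[2]
def proj(c,p):
    P=np.linalg.inv(c['pose']); q=P[:3,:3]@np.array(p)+P[:3,3]; k=c['camera_matrix']@q; return k[:2]/k[2]
E
python3 - <<'E'
from h import *
for n in ['top','side','wrist']:
    c=shot(n,n+'0'); print(n,c['pose'][:3].round(3).tolist(),c['camera_matrix'][0,0])
print(get_obs())
E
```

```text
pics
top [[-0.009, -0.997, 0.075, 0.475], [-1.0, 0.01, 0.009, -0.068], [-0.01, -0.075, -0.997, 1.246]] 482.4164513289875
side [[-0.781, -0.34, 0.524, 0.124], [-0.624, 0.395, -0.674, 0.579], [0.023, -0.853, -0.521, 0.542]] 389.0801719389291
wrist [[0.321, -0.895, -0.31, 0.298], [-0.947, -0.304, -0.103, -0.612], [-0.002, 0.327, -0.945, 0.372]] 321.703103756298
{'t': 0.15, 'q': array([ 1.13587245,  0.47761959,  0.0223527 ,  1.55618545, -0.0115282 ,
        1.10931814, -0.08312903]), 'joint_vel': array([ 3.34989453e-04, -2.18012609e-03,  1.32132576e-03, -3.13991361e-03,
        1.96687577e-04,  3.85262814e-05,  2.67639841e-04]), 'joint_torque': array([ 3.15821053e-03, -5.96921360e+01,  1.61029872e+00, -2.81486839e+01,
        1.26322196e-02,  6.57384371e-03, -1.70826212e-05]), 'eef_pos': array([ 0.21655594, -0.63884734,  0.23055932]), 'tool_rot': array([-6.84896727e-04,  9.86680052e-01,  1.62671395e-01, -1.51246017e-04]), 'contact_force': array([-0.21794313,  0.62444876, -0.02785977]), 'torque': array([-0.00456633,  0.01725984, -0.03645488]), 'grasp_force': 0.0, 'gripper_width': 0.9968285448774376}
```

View pics/top0.png

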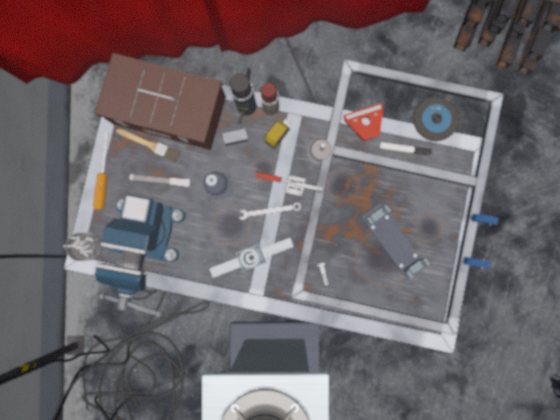

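View pics/side0.png

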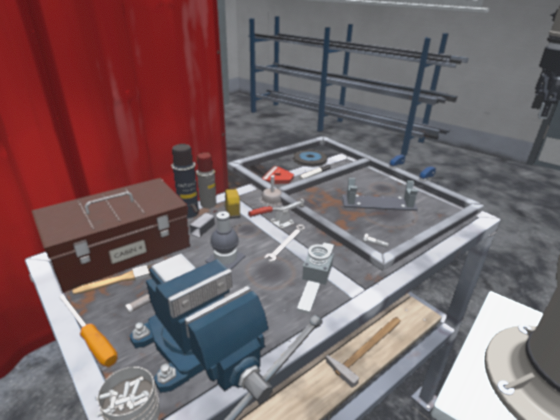

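The top picture shows the bridge centred near (251,257) with its bar from (212,272) to (293,241). The flask is at (214,182), and the stand runs from (378,213) to (415,268). The side picture shows the same: flask (224,235), ring (319,248), posts (352,190) and (410,190).

Run:
```python
from h import *
c=load('top0')
for n,u,v,z in [('bar a',212,272,.008),('bar b',293,241,.008),('ring',251,257,.066),('flask neck',213,178,.117),('post a',378,213,.065),('post b',415,268,.065)]:
    print(n,onplane(c,u,v,z).round(3))
s=load('side0')
def tri(c1,p1,c2,p2):
    o1,d1=ray(c1,*p1);o2,d2=ray(c2,*p2)
    A=np.c_[d1,-d2];t=np.linalg.lstsq(A,o2-o1,rcond=None)[0]
    a,b=o1+d1*t[0],o2+d2*t[1];return ((a+b)/2).round(3),np.linalg.norm(a-b).round(4)
print(tri(c,(251,257),s,(319,248)),tri(c,(214,182),s,(224,238)))
for n,r in [('b',(200,230,110,60)),('s',(350,190,90,95)),]:
    x,y,w,h=r;cv2.imwrite(f'pics/{n}.png',c['img'][y:y+h,x:x+w,::-1])
a=cv2.resize(c['img'][215:285,195:305,::-1],None,fx=5,fy=5,interpolation=2)
b=cv2.resize(c['img'][190:290,345:445,::-1],None,fx=4,fy=4,interpolation=2)
a=a[:400,:400] if 0 else cv2.copyMakeBorder(a,0,50,0,0,0)
cv2.imwrite('pics/crop1.png',cv2.resize(np.hstack([a,b]),(784,330)) if 0 else np.hstack([cv2.resize(a,(400,291)),cv2.resize(b,(291,291))]))
```

```text
bar a [0.408 0.133 0.008]
bar b [ 0.485 -0.075  0.008]
ring [0.447 0.028 0.066]
flask neck [0.634 0.113 0.117]
post a [ 0.551 -0.284  0.065]
post b [ 0.417 -0.37   0.065]
(array([0.448, 0.029, 0.068]), np.float64(0.0027)) (array([0.632, 0.119, 0.058]), np.float64(0.002))
```

View pics/wrist0.png

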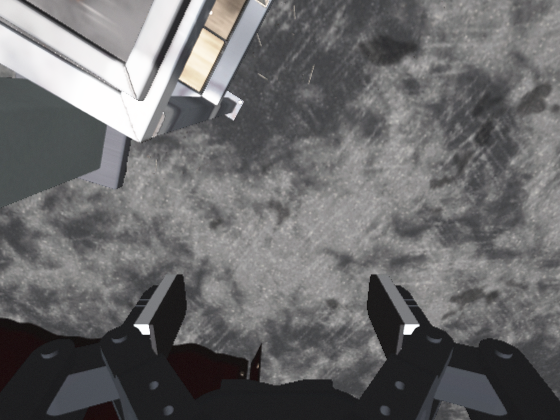

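The wrist picture shows only the floor and the table corner at about (140,130), with the fingers at the bottom. So the camera looks along the tool, offset to +x. I'll move over the stand first.

Request:
arm_command(commands=[0.295,-0.195,0,0,0,-14,1,0.295,-0.195,0,0,0,-14,1,0.295,-0.195,0,0,0,-14,1,0.295,-0.195,0,0,0,-14,1,0.295,-0.195,0,0,0,-14,1,0.295,-0.195,0,0,0,-14,1,0.295,-0.195,0,0,0,-14,1,0.295,-0.195,0,0,0,-14,1])

```text
t: 0.95
eef_pos: [0.4386, -0.3527, 0.2314]
tool_rot: [-0.001, 0.958, 0.287, 0.002]
contact_force: [0.0, 0.4, -0.0]
gripper_width: 1.0
grasp_force: 0.0
```

Request:
arm_command(commands=[0,0,0,0,0,0,1,0,0,0,0,0,0,1,0,0,0,0,0,0,1])

```text
t: 1.25
eef_pos: [0.432, -0.3617, 0.2311]
tool_rot: [0.0, 0.96, 0.28, -0.0]
contact_force: [-0.0, -0.1, -0.1]
gripper_width: 0.997
grasp_force: 0.0
```

Run:
```python
from h import *
c=shot('wrist','w1'); o=get_obs(); print(o['t'],o['eef_pos'],o['tool_rot'],o['q'].round(3))
```

```text
1.3 [ 0.43217243 -0.36157327  0.23114401] [ 8.23775708e-05  9.59957080e-01  2.80146901e-01 -3.33450330e-04] [ 0.719  0.302 -0.163  1.818  0.057  1.027 -0.47 ]
```

View pics/w1.png

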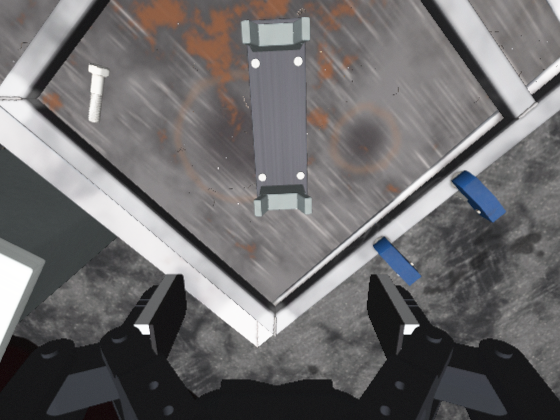

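The stand is seen cleanly: bolts at (255,63), (298,61), (262,178) and (300,176); far post jaws at u 242–310, v≈30; near post jaws at u 255–312, v≈203.

Run:
```python
from h import *
c=load('w1'); im=c['img'].astype(int)
P=[]
for u,v in [(255,63),(298,61),(262,178),(300,176)]:
    w=im[v-8:v+9,u-8:u+9].min(2); w=np.clip(w-150,0,None); yy,xx=np.mgrid[v-8:v+9,u-8:u+9]
    p=((xx*w).sum()/w.sum(),(yy*w).sum()/w.sum()); P.append(onplane(c,*p,.010)); print(np.round(p,1),P[-1].round(4))
P=np.array(P); ctr=P.mean(0); d=(P[0]+P[1]-P[2]-P[3])[:2]; print('bolt ctr',ctr.round(4),np.degrees(np.arctan2(d[1],d[0])),[np.linalg.norm(P[i]-P[j]).round(4) for i,j in [(0,1),(2,3),(0,2),(1,3)]])
m=((im[...,1]-im[...,0]>6)&(im[...,1]>95)).astype(np.uint8); m[:, :225]=0; m[:,330:]=0
m=cv2.morphologyEx(m,cv2.MORPH_OPEN,np.ones((2,2),np.uint8))
for r in (slice(0,60),slice(180,230)):
    t=np.zeros_like(m); t[r]=m[r]; n,l,s,ce=cv2.connectedComponentsWithStats(t)
    for i in range(1,n):
        if s[i,4]>30:
            print(s[i]); 
    ct=max(cv2.findContours(t,0,2)[0],key=cv2.contourArea); print(cv2.approxPolyDP(ct,1.5,True)[:,0].tolist())
```

```text
[255.   62.9] [ 0.5218 -0.2797  0.01  ]
[297.7  60.8] [ 0.5471 -0.3157  0.01  ]
[261.9 177. ] [ 0.4233 -0.3488  0.01  ]
[300.2 175.2] [ 0.4488 -0.3848  0.01  ]
bolt ctr [ 0.4852 -0.3322  0.01  ] 35.08425895342822 [np.float64(0.044), np.float64(0.0442), np.float64(0.1203), np.float64(0.1201)]
[ 242   18   69   30 1456]
[[309, 18], [303, 18], [294, 24], [259, 25], [256, 28], [249, 24], [249, 21], [245, 21], [242, 23], [243, 36], [245, 37], [243, 38], [244, 44], [255, 43], [260, 47], [287, 46], [301, 41], [309, 41]]
[255 194  58  23 852]
[[311, 198], [305, 199], [298, 194], [268, 195], [264, 201], [255, 201], [256, 215], [262, 216], [268, 210], [293, 209], [295, 206], [306, 214], [312, 213]]
```

Run:
```python
from h import *
c=load('w1'); Q=np.array([onplane(c,u,v,.065) for u,v in [(242.5,21.5),(309.5,18),(256,215.5),(312,213.5)]])
print(Q.round(4)); f=(Q[0]+Q[1])/2; n=(Q[2]+Q[3])/2; print(((f+n)/2).round(4), np.linalg.norm(f-n), np.degrees(np.arctan2(*(f-n)[[1,0]])), np.linalg.norm(Q[0]-Q[1]))
```

```text
[[ 0.5408 -0.2598  0.065 ]
 [ 0.5732 -0.3059  0.065 ]
 [ 0.3983 -0.3599  0.065 ]
 [ 0.4307 -0.4068  0.065 ]]
[ 0.4858 -0.3331  0.065 ] 0.17431505011226175 35.17797100744955 0.05637394137949826
```

The two checks agree: stand at (0.4855, -0.3327), yaw 35.1°. Next I'll look over the bridge.

Request:
arm_command(commands=[0.21,-0.264,0,0,0,-77,1,0.21,-0.264,0,0,0,-77,1,0.21,-0.264,0,0,0,-77,1,0.21,-0.264,0,0,0,-77,1,0.21,-0.264,0,0,0,-77,1,0.21,-0.264,0,0,0,-77,1,0.21,-0.264,0,0,0,-77,1,0.21,-0.264,0,0,0,-77,1])

```text
t: 2.1
eef_pos: [0.4679, -0.0194, 0.2319]
tool_rot: [0.0, 0.628, 0.778, 0.001]
contact_force: [0.7, -0.9, -0.1]
gripper_width: 0.999
grasp_force: 0.0
```

Run:
```python
from h import *
o=get_obs(); print(o['t'],o['eef_pos'],o['tool_rot'],o['q'].round(3))
```

```text
2.1 [ 0.46794717 -0.01937923  0.231897  ] [4.40479098e-05 6.27868195e-01 7.78318761e-01 1.19725976e-03] [ 0.414  0.177 -0.558  2.002  0.11   0.99   0.016]
```

Request:
arm_command(commands=[0,0,0,0,0,-8,1,0,0,0,0,0,-8,1,0,0,0,0,0,-8,1,0,0,0,0,0,-8,1])

```text
t: 2.5
eef_pos: [0.4674, -0.0251, 0.2313]
tool_rot: [-0.0, 0.579, 0.815, -0.0]
contact_force: [0.0, -0.2, -0.3]
gripper_width: 0.997
grasp_force: 0.0
```

Run:
```python
from h import *
c=shot('wrist','w2'); o=get_obs(); print(o['t'],o['eef_pos'],o['tool_rot'],o['q'].round(3),o['contact_force'])
```

```text
2.55 [ 0.46744359 -0.02490466  0.23129515] [ 1.42044633e-05  5.78700925e-01  8.15539845e-01 -2.49469577e-05] [ 0.433  0.18  -0.567  2.001  0.115  0.991  0.146] [ 1.44098139  0.24840984 -0.18542752]
```

View pics/w2.png

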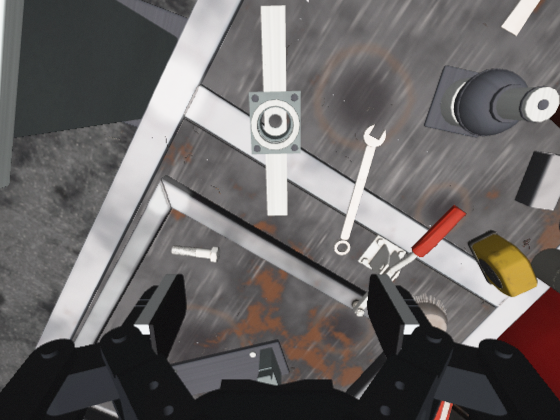

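The bridge bar runs from (274,5) to (278,215), with the block corners at about (249,92), (300,90), (301,154) and (250,153) and the ring at (275,122). The flask neck top is at (541,103).

Run:
```python
from h import *
c=load('w2'); im=c['img']; g=im.min(2)
A=(g[5:216,200:340]>185).astype(np.uint8)
t=[]
for v in list(range(15,85,10))+list(range(165,212,8)):
    r=np.where(im[v,255:300].min(1)>190)[0]+255
    if len(r)>5: t.append((v,r.min()-.5,r.max()+.5)); 
for v,a,b in t: 
    pa,pb=onplane(c,a,v,.008),onplane(c,b,v,.008); print(v,a,b,((pa+pb)/2)[:2].round(4),np.linalg.norm(pa-pb).round(4))
col=im[:,277].min(1); print('ends',[ (v,int(col[v])) for v in list(range(0,12))+list(range(208,220))])
Q=np.array([onplane(c,u,v,.044) for u,v in [(249,92),(300,90),(301,154),(250,153)]]); m=Q.mean(0); d=(Q[0]+Q[1]-Q[2]-Q[3])
print('block',m.round(4),np.degrees(np.arctan2(d[1],d[0])),[np.linalg.norm(Q[i]-Q[(i+1)%4]).round(4) for i in range(4)])
print('ring',onplane(c,275,122,.066))
print('neck',onplane(c,541,103,.117),'top-view', onplane(load('top0'),213,178,.117))
# ball: dark circle contour
x=cv2.HoughCircles(cv2.GaussianBlur(g[50:160,430:560],(3,3),0),cv2.HOUGH_GRADIENT,1,20,param1=80,param2=12,minRadius=10,maxRadius=45); print(None if x is None else (x[0,:6]+[430,50,0]).round(1).tolist())
```

```text
15 260.5 284.5 [0.4119 0.1269] 0.0238
25 261.5 285.5 [0.4156 0.119 ] 0.024
35 261.5 284.5 [0.4181 0.1104] 0.0232
45 261.5 284.5 [0.421  0.1018] 0.0235
55 262.5 285.5 [0.425  0.0934] 0.0237
65 262.5 285.5 [0.4281 0.0845] 0.0239
75 262.5 285.5 [0.4312 0.0754] 0.0241
165 265.5 299.5 [ 0.4716 -0.0115] 0.039
173 265.5 299.5 [ 0.4747 -0.0203] 0.0393
181 266.5 299.5 [ 0.4784 -0.029 ] 0.0384
189 266.5 286.5 [ 0.4745 -0.0406] 0.0235
197 266.5 286.5 [ 0.4777 -0.0499] 0.0237
205 266.5 286.5 [ 0.481  -0.0593] 0.0239
ends [(0, 104), (1, 103), (2, 102), (3, 105), (4, 102), (5, 160), (6, 224), (7, 233), (8, 233), (9, 234), (10, 233), (11, 233), (208, 236), (209, 237), (210, 237), (211, 237), (212, 237), (213, 237), (214, 237), (215, 160), (216, 87), (217, 86), (218, 85), (219, 85)]
block [0.4475 0.032  0.044 ] 110.11569518438584 [np.float64(0.049), np.float64(0.0613), np.float64(0.0521), np.float64(0.0584)]
ring [0.44667568 0.03448485 0.066     ]
neck [0.63106005 0.11707767 0.117     ] top-view [0.63445931 0.11304191 0.117     ]
[[495.5, 106.5, 38.8], [476.5, 92.5, 44.4], [538.5, 100.5, 20.3], [516.5, 108.5, 24.1], [454.5, 80.5, 16.0], [472.5, 113.5, 23.0]]
```

Bridge centre is (0.447, 0.0325) and yaw 110.3° by both bar and block, with sizes matching (219.6 mm long, 24 mm wide). I'll descend to grip the block.

Request:
arm_command(commands=[0.061,0,0,0,0,-1,1,0.061,0,0.03,0,0,-1,1,0.061,0,0.08,0,0,-1,1,0.061,0,0.12,0,0,-1,1,0.061,0,0.15,0,0,-1,1,0.061,0,0.15,0,0,-1,1,0.061,0,0.15,0,0,-1,1])

```text
t: 3.25
eef_pos: [0.4473, 0.0333, 0.0817]
tool_rot: [-0.0, 0.57, 0.821, -0.0]
contact_force: [-0.2, 0.5, 0.4]
gripper_width: 1.0
grasp_force: 0.0
```

Run:
```python
from h import *
c=shot('wrist','w3'); o=get_obs(); print(o['t'],o['eef_pos'],o['tool_rot'],o['contact_force'])
T=np.array([.447,.0325]);print((T-o['eef_pos'][:2]))
im=c['img']; print([onplane(c,u,v,.044)[:2].round(4) for u,v in [(280,100),(280,200)]])
```

```text
3.3 [0.44814755 0.03340491 0.08255801] [6.51174906e-04 5.70478327e-01 8.21312197e-01 5.73972138e-04] [ 1.05272226  0.81960423 -0.05088356]
[-0.00114755 -0.00090491]
[array([0.4211, 0.1121]), array([0.4406, 0.0604])]
```

View pics/w3.png

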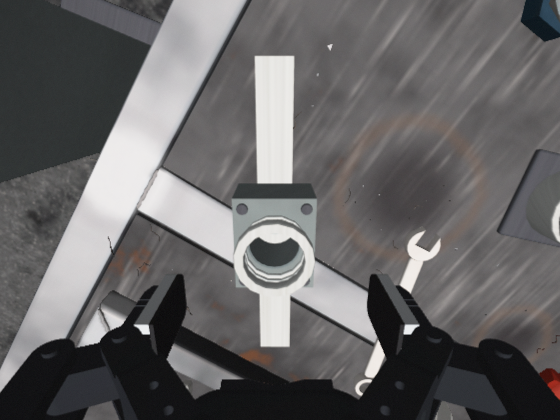

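The block lies centred between the fingers (block u≈233–317, fingers 185–368). I'll descend and close.

Request:
arm_command(commands=[0,0,0.03,0,0,0,1,0,0,0.055,0,0,0,1,0,0,0.07,0,0,0,1,0,0,0.071,0,0,0,1,0,0,0.071,0,0,0,1], force=60)

```text
t: 3.8
eef_pos: [0.4484, 0.0333, 0.0117]
tool_rot: [0.001, 0.57, 0.821, 0.001]
contact_force: [0.2, 0.5, 0.5]
gripper_width: 0.997
grasp_force: 0.0
```

Request:
arm_command(commands=[0,0,0,0,0,0,0.3,0,0,0,0,0,0,0.3,0,0,0,0,0,0,0.3,0,0,0,0,0,0,0.3,0,0,0,0,0,0,0.3,0,0,0,0,0,0,0.3])

```text
t: 4.4
eef_pos: [0.4473, 0.0329, 0.0113]
tool_rot: [0.001, 0.57, 0.821, -0.0]
contact_force: [-3.2, -2.5, 11.5]
gripper_width: 0.577
grasp_force: 61.3
```

Request:
arm_command(commands=[0,0,-0.01,0,0,0,0.3,0,0,-0.03,0,0,0,0.3,0,0,-0.06,0,0,0,0.3,0,0,-0.09,0,0,0,0.3,0,0,-0.12,0,0,0,0.3,0,0,-0.12,0,0,0,0.3,0,0,-0.12,0,0,0,0.3])

```text
t: 5.1
eef_pos: [0.4468, 0.0328, 0.1304]
tool_rot: [0.0, 0.57, 0.821, -0.0]
contact_force: [-1.1, -0.1, -5.5]
gripper_width: 0.577
grasp_force: 64.9
```

```bash
cat >> h.py <<'E'
def plan(x,y,z,phi):
    from scipy.spatial.transform import Rotation as R
    o=get_obs(); q=o['tool_rot']; M=R.from_quat(q[[1,2,3,0]]); p=np.radians(phi)
    G=R.from_matrix(np.array([[np.cos(p),np.sin(p),0],[np.sin(p),-np.cos(p),0],[0,0,-1]]))
    print('t',o['t'],'at',o['eef_pos'].round(4),'shift',M.inv().apply(np.array([x,y,z])-o['eef_pos']).round(4),'turn',np.degrees((M.inv()*G).as_rotvec()).round(2),'F',o['contact_force'].round(1),'grip',o['grasp_force'],o['gripper_width'])
E
python3 - <<'E'
from h import *
plan(.4855,-.3327,.14,35.1)
E
```

```text
t 5.1 at [0.4468 0.0328 0.1304] shift [-0.356  -0.0915 -0.0094] turn [5.000e-02 2.000e-02 7.535e+01] F [-1.1 -0.1 -5.5] grip 64.86009478569031 0.5767393473227629
```

Request:
arm_command(commands=[-0.03,-0.008,-0.01,0,0,6,0.3,-0.07,-0.018,-0.01,0,0,14,0.3,-0.11,-0.028,-0.01,0,0,22,0.3,-0.15,-0.038,-0.01,0,0,30,0.3,-0.19,-0.048,-0.01,0,0,38,0.3,-0.23,-0.058,-0.01,0,0,46,0.3,-0.27,-0.068,-0.01,0,0,54,0.3,-0.31,-0.08,-0.01,0,0,62,0.3])

```text
t: 5.9
eef_pos: [0.4792, -0.286, 0.1379]
tool_rot: [-0.002, 0.913, 0.408, -0.001]
contact_force: [1.0, -0.6, -5.7]
gripper_width: 0.577
grasp_force: 64.7
```

Request:
arm_command(commands=[-0.03,0.03,0,0,0,8,0.3,-0.03,0.03,0,0,0,13,0.3,-0.03,0.03,0,0,0,13,0.3,-0.03,0.03,0,0,0,13,0.3,-0.03,0.03,0,0,0,13,0.3])

```text
t: 6.4
eef_pos: [0.483, -0.3256, 0.1393]
tool_rot: [-0.001, 0.952, 0.307, -0.0]
contact_force: [-0.5, 0.1, -5.1]
gripper_width: 0.575
grasp_force: 64.9
```

Run:
```python
from h import *
plan(.4855,-.3327,.1,35.1); c=shot('wrist','w4')
```

```text
t 6.4 at [ 0.483  -0.3256  0.1393] shift [-0.0021  0.0073  0.0393] turn [-0.12  0.02  0.62] F [-0.5  0.1 -5.1] grip 64.88011121749878 0.5753389994949287
```

View pics/w4.png

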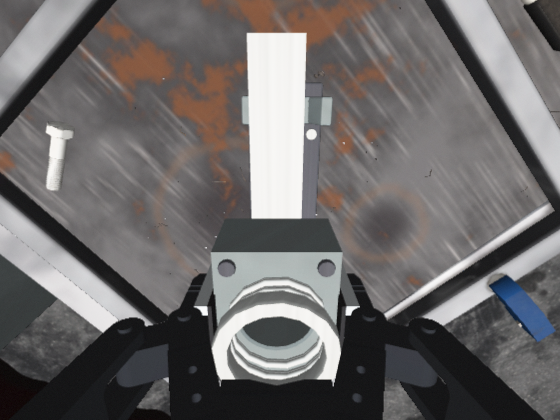

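The bar is held level and its far end is at (247–306, 33). The stand's far post shows under it at u 242–332, so about 7 mm of lateral correction is needed, as computed. I'll check the bridge pose in the hand.

Run:
```python
from h import *
c=load('w4'); im=c['img'];L=[]
for v in range(45,206,20):
    r=np.where(im[v,235:320].min(1)>205)[0]+235
    a,b=[onplane(c,u,v,.137)[:2] for u in (r.min()-.5,r.max()+.5)]; L.append((a+b)/2); print(v,r.min(),r.max(),L[-1].round(4),np.linalg.norm(a-b).round(4))
e=onplane(c,276.5,32.5,.137)[:2]; t=np.array([.483,-.3256]); ph=np.radians(34.5+.0)
x=np.array([np.cos(ph),np.sin(ph)]);y=np.array([np.sin(ph),-np.cos(ph)])
print('end rel',(e-t)@x,(e-t)@y); d=L[0]-L[-1]; print('yaw',np.degrees(np.arctan2(d[1],d[0])))
print('mid line rel',[((l-t)@x,(l-t)@y) for l in (L[0],L[-1])])
# stand recheck: bolt + far post
w=np.clip(im[126:142,304:320].min(2).astype(int)-150,0,None);yy,xx=np.mgrid[126:142,304:320];p=((xx*w).sum()/w.sum(),(yy*w).sum()/w.sum());print(p,onplane(c,*p,.01))
```

```text
45 247 305 [ 0.5692 -0.2647] 0.0237
65 248 304 [ 0.5632 -0.269 ] 0.0234
85 248 304 [ 0.557  -0.2735] 0.0238
105 248 304 [ 0.5506 -0.2781] 0.0243
125 249 303 [ 0.5439 -0.2829] 0.0239
145 250 302 [ 0.5369 -0.2879] 0.0235
165 251 302 [ 0.5298 -0.2933] 0.0235
185 251 301 [ 0.5221 -0.2986] 0.0235
205 252 301 [ 0.5143 -0.3044] 0.0236
end rel 0.11002078138145374 -0.0012277823978747596
yaw 35.8804635996605
mid line rel [(np.float64(0.10554737029628958), np.float64(-0.0013362783641402932)), (np.float64(0.03778404146928517), np.float64(0.00029670254402606983))]
(np.float64(310.9803580972742), np.float64(133.93319080705504)) [ 0.54690756 -0.31584002  0.01      ]
```

Request:
arm_command(commands=[-0.002,0.0075,0,0,0,0.7,0.3,-0.002,0.0075,0,0,0,0.7,0.3,-0.002,0.0075,0.03,0,0,0.7,0.3,-0.002,0.0075,0.05,0,0,0.7,0.3,-0.002,0.0075,0.05,0,0,0.7,0.3,-0.002,0.0075,0.05,0,0,0.7,0.3])

```text
t: 7.05
eef_pos: [0.4861, -0.3349, 0.0906]
tool_rot: [-0.0, 0.954, 0.299, -0.0]
contact_force: [0.1, -0.2, -4.4]
gripper_width: 0.575
grasp_force: 64.7
```

Run:
```python
from h import *
plan(.4855,-.3327,.0568,35.1); o=get_obs(); print(o['torque'])
```

```text
t 7.05 at [ 0.4861 -0.3349  0.0906] shift [ 0.0008 -0.0022  0.0338] turn [-0.    0.   -0.31] F [ 0.1 -0.2 -4.4] grip 64.74671959877014 0.5751363543166874
[-0.01123151 -0.00214681 -0.01334794]
```

Request:
arm_command(commands=[0.001,-0.002,0,0,0,-0.3,0.3,0.001,-0.002,0.01,0,0,-0.3,0.3,0.001,-0.002,0.018,0,0,-0.3,0.3,0.001,-0.002,0.024,0,0,-0.3,0.3,0.001,-0.002,0.028,0,0,-0.3,0.3,0.001,-0.002,0.031,0,0,-0.3,0.3,0.001,-0.002,0.033,0,0,-0.3,0.3,0.001,-0.002,0.033,0,0,-0.3,0.3])

```text
t: 7.85
eef_pos: [0.4855, -0.3325, 0.0571]
tool_rot: [-0.0, 0.954, 0.301, -0.0]
contact_force: [0.8, 0.8, -4.9]
gripper_width: 0.58
grasp_force: 65.1
```

Run:
```python
from h import *
plan(.4855,-.3327,.0563,35.1); o=get_obs(); print(o['torque'])
```

```text
t 7.85 at [ 0.4855 -0.3325  0.0571] shift [-0.0001  0.0001  0.0008] turn [-0.02  0.01 -0.02] F [ 0.8  0.8 -4.9] grip 65.12841582298279 0.5802094791509568
[ 0.01027981  0.06975148 -0.00278147]
```

Centred within 0.3 mm and not yet in contact. I'll lower by the last millimetres.

Request:
arm_command(commands=[0,0,0.001,0,0,0,0.3,0,0,0.002,0,0,0,0.3,0,0,0.002,0,0,0,0.3])

```text
t: 8.15
eef_pos: [0.4859, -0.3327, 0.0564]
tool_rot: [0.0, 0.954, 0.301, 0.0]
contact_force: [-2.1, 1.5, 4.8]
gripper_width: 0.576
grasp_force: 66.1
```

Request:
arm_command(commands=[0,0,0,0,0,0,0.7,0,0,0,0,0,0,0.85,0,0,0,0,0,0,1,0,0,0,0,0,0,1,0,0,0,0,0,0,1])

```text
t: 8.65
eef_pos: [0.4857, -0.3326, 0.0553]
tool_rot: [0.0, 0.954, 0.301, 0.0]
contact_force: [0.2, -0.3, 0.4]
gripper_width: 1.0
grasp_force: 0.0
```

Request:
arm_command(commands=[0,0,-0.02,0,0,0,1,0,0,-0.05,0,0,0,1,0,0,-0.09,0,0,0,1,-0.03,0,-0.13,0,0,0,1,-0.06,0,-0.15,0,0,0,1,-0.07,0,-0.15,0,0,0,1,-0.07,0,-0.15,0,0,0,1,-0.07,0,-0.15,0,0,0,1])

```text
t: 9.45
eef_pos: [0.4286, -0.3715, 0.2041]
tool_rot: [-0.001, 0.953, 0.302, -0.0]
contact_force: [-0.2, 1.1, -0.8]
gripper_width: 1.002
grasp_force: 0.0
```

Run:
```python
from h import *
c=shot('wrist','w5'); s=shot('side','s5'); t=shot('top','t5')
a=cv2.resize(s['img'][150:240,320:440,::-1],(400,300),interpolation=2)
b=c['img'][0:300,140:440,::-1]
cv2.imwrite('pics/v5.png',np.hstack([a,b])); plan(.632,.117,.25,100)
```

```text
t 9.6 at [ 0.4291 -0.3712  0.204 ] shift [ 0.4473 -0.282  -0.0453] turn [ -0.11  -0.08 -64.78] F [ 0.4 -0.1  0.3] grip 0.0 0.9991785092026928
```

View pics/v5.png

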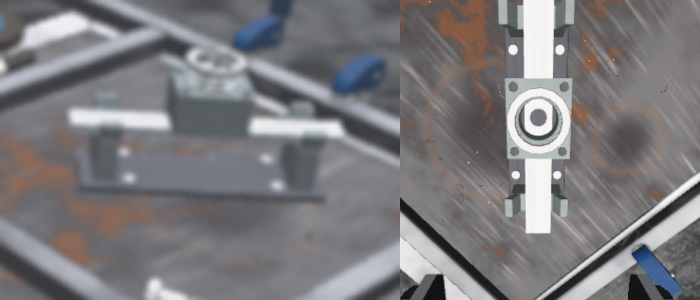

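The bar lies in both notches, level, with the ring at wrist pixel about (280,116). I'll measure the ring now.

Run:
```python
from h import *
c=load('w5'); im=c['img']; g=cv2.cvtColor(im,cv2.COLOR_RGB2GRAY)
m=(im[70:165,235:330].min(2)>170).astype(np.uint8); n,l,s,ce=cv2.connectedComponentsWithStats(m)
for i in range(1,n):
    if s[i,4]>60: print(s[i]+[235,70,0,0,0],ce[i]+[235,70])
x=cv2.HoughCircles(g[70:165,235:330],cv2.HOUGH_GRADIENT,1,20,param1=100,param2=15,minRadius=25,maxRadius=40)
print((x[0,:3]+[235,70,0]).round(1).tolist() if x is not None else None)
print(proj(c,[.4855,-.3327,.111]), proj(c,[.4855,-.3327,.044+.045]))
for u,v in x[0,:2,:2]+[235,70]: print(onplane(c,u,v,.111).round(4))
Q=np.array([onplane(c,u-400+140,v,.089) for u,v in [(504,79),(572,79),(572,159),(506,158)]]);print(Q.mean(0).round(4),[np.linalg.norm(Q[i]-Q[(i+1)%4]).round(4) for i in range(4)])
# bar ends
col=im[:,278].min(1); e=[v for v in range(200,260) if col[v]>190]; print(e[-1:], onplane(c,278,e[-1]+.5,.053)[:2])
ph=np.radians(35.1); print('expected', np.array([.4855,-.3327])-.11*np.array([np.cos(ph),np.sin(ph)]))
```

```text
[ 246   70   65   95 3319] [278.44621874 115.98734559]
[264  98  29  38 699] [277.84120172 116.36051502]
[[278.5, 119.5, 31.6]]
[276.47605542 122.97782159] [276.50356028 120.93981817]
[ 0.4883 -0.3325  0.111 ]
[ 0.4868 -0.3337  0.089 ] [np.float64(0.0504), np.float64(0.0595), np.float64(0.0528), np.float64(0.0586)]
[232] [ 0.39747265 -0.39637035]
expected [ 0.39550353 -0.39595058]
```

Request:
arm_command(commands=[0.04,-0.02,-0.03,0,0,-8,1,0.09,-0.044,-0.046,0,0,-16,1,0.13,-0.064,-0.046,0,0,-24,1,0.17,-0.083,-0.046,0,0,-32,1,0.22,-0.106,-0.046,0,0,-40,1,0.26,-0.126,-0.046,0,0,-48,1,0.31,-0.15,-0.046,0,0,-56,1,0.35,-0.17,-0.046,0,0,-64,1])

```text
t: 10.4
eef_pos: [0.6177, -0.0297, 0.2506]
tool_rot: [-0.001, 0.646, 0.763, 0.0]
contact_force: [-0.2, -0.7, 0.5]
gripper_width: 1.001
grasp_force: 0.0
```

Run:
```python
from h import *
plan(.684,.087,.25,150)
```

```text
t 10.4 at [ 0.6177 -0.0297  0.2506] shift [0.1042 0.0846 0.0006] turn [-2.000e-02 -6.000e-02 -5.052e+01] F [-0.2 -0.7  0.5] grip 0.0 1.0009742880782098
```

Request:
arm_command(commands=[0.035,0.028,0,0,0,-8,1,0.07,0.056,0,0,0,-16,1,0.1,0.085,0,0,0,-24,1,0.1,0.085,0,0,0,-32,1,0.1,0.085,0,0,0,-40,1,0.1,0.085,0,0,0,-50,1,0.1,0.085,0,0,0,-50,1,0.1,0.085,0,0,0,-50,1])

```text
t: 11.2
eef_pos: [0.6849, 0.0802, 0.2505]
tool_rot: [-0.001, 0.268, 0.964, 0.0]
contact_force: [-0.8, 0.5, -0.3]
gripper_width: 1.0
grasp_force: 0.0
```

Run:
```python
from h import *
plan(.632,.117,.25,150); c=shot('wrist','w6'); print(get_obs()['q'].round(2))
```

```text
t 11.2 at [0.6849 0.0802 0.2505] shift [0.0643 0.0043 0.0006] turn [ 0.   -0.08 -1.03] F [-0.8  0.5 -0.3] grip 0.0 1.0001039796119326
[ 0.24  0.57 -0.68  1.46  0.37  1.24  0.55]
```

View pics/w6.png

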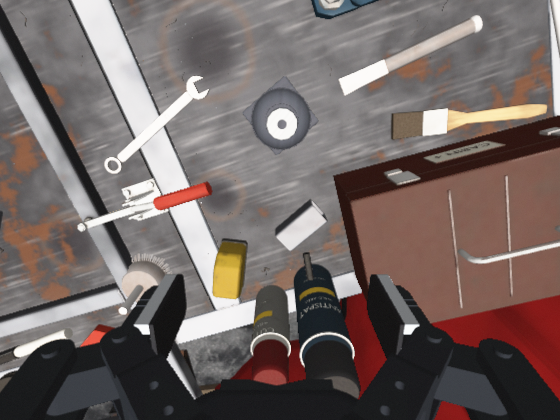

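The flask neck is at (282,124), with the ball concentric around it. The toolbox's near corner is at (335,178), the offcut at (300,225), and the fingers are clear of the flask. I'll check the toolbox height and the neck position.

Run:
```python
from h import *
c=load('w6'); im=c['img']
m=(im[95:155,250:315].min(2)>190).astype(np.uint8); ct=max(cv2.findContours(m,0,2)[0],key=cv2.contourArea)
(e,ax,_)=cv2.fitEllipse(ct); u,v=np.array(e)+[250,95]; print(u,v,ax); print('neck',onplane(c,u,v,.117).round(4))
d=(im.max(2)<110).astype(np.uint8); x=cv2.HoughCircles(cv2.cvtColor(im,7)[80:170,235:330],cv2.HOUGH_GRADIENT,1,20,param1=80,param2=12,minRadius=22,maxRadius=40)+[235,80,0]
print('ball',x[0,:2].round(1).tolist(),onplane(c,*x[0,0,:2],.055).round(4))
t=load('top0')
def tri(c1,p1,c2,p2):
    o1,d1=ray(c1,*p1);o2,d2=ray(c2,*p2);A=np.c_[d1,-d2];k=np.linalg.lstsq(A,o2-o1,rcond=None)[0];a,b=o1+d1*k[0],o2+d2*k[1];return ((a+b)/2).round(3),np.linalg.norm(a-b).round(4)
print('tb',tri(t,(207,146),c,(335,178)),tri(load('side0'),(190,240),c,(335,178)),'neck',tri(t,(213,178),c,(u,v)))
```

```text
281.61925315856934 123.54145622253418 (29.255233764648438, 30.41132164001465)
neck [0.6329 0.1171 0.117 ]
ball [[280.5, 119.5, 29.4]] [0.6333 0.1168 0.055 ]
tb (array([0.724, 0.139, 0.038]), np.float64(0.0082)) (array([0.726, 0.137, 0.018]), np.float64(0.0011)) neck (array([0.635, 0.116, 0.101]), np.float64(0.0029))
```

The toolbox corner is about 95 mm away from the flask, so it's clear. Flask neck is at (0.633, 0.117).

Request:
arm_command(commands=[0.04,0.003,0,0,0,0,1,0.063,0.004,0.02,0,0,0,1,0.063,0.004,0.06,0,0,0,1,0.063,0.004,0.1,0,0,0,1,0.063,0.004,0.1,0,0,0,1,0.063,0.004,0.1,0,0,0,1,0.063,0.004,0.1,0,0,0,1])

```text
t: 11.95
eef_pos: [0.6346, 0.116, 0.1538]
tool_rot: [0.001, 0.267, 0.964, 0.001]
contact_force: [0.8, -0.3, -0.6]
gripper_width: 1.001
grasp_force: 0.0
```

Run:
```python
from h import *
plan(.633,.117,.084,149)
```

```text
t 11.95 at [0.6346 0.116  0.1538] shift [ 0.0021 -0.0002  0.0697] turn [0.16 0.13 0.02] F [ 0.8 -0.3 -0.6] grip 0.0 1.000615893421811
```

Request:
arm_command(commands=[0.002,0,0.02,0,0,0,1,0.002,0,0.045,0,0,0,1,0.002,0,0.062,0,0,0,1,0.002,0,0.068,0,0,0,1,0.002,0,0.068,0,0,0,1,0.002,0,0.068,0,0,0,0.5,0.002,0,0.068,0,0,0,0.3,0.002,0,0.068,0,0,0,0.1], force=70)

```text
t: 12.75
eef_pos: [0.632, 0.1165, 0.0843]
tool_rot: [0.001, 0.267, 0.964, 0.0]
contact_force: [0.4, -0.6, 0.6]
gripper_width: 0.519
grasp_force: 0.0
```

Request:
arm_command(commands=[0,0,0,0,0,0,0.1,0,0,0,0,0,0,0.1,0,0,0,0,0,0,0.1,0,0,0,0,0,0,0.1,0,0,0,0,0,0,0.1,0,0,0,0,0,0,0.1])

```text
t: 13.35
eef_pos: [0.6318, 0.1166, 0.0839]
tool_rot: [0.0, 0.267, 0.964, 0.0]
contact_force: [0.6, 0.1, 6.2]
gripper_width: 0.284
grasp_force: 68.4
```

Request:
arm_command(commands=[0,0,-0.01,0,0,0,0.1,0,0,-0.03,0,0,0,0.1,0,0,-0.06,0,0,0,0.1,0,0,-0.1,0,0,0,0.1,0,0,-0.13,0,0,0,0.1,0,0,-0.15,0,0,0,0.1,0,0,-0.15,0,0,0,0.1,0,0,-0.15,0,0,0,0.1])

```text
t: 14.15
eef_pos: [0.6307, 0.1157, 0.2323]
tool_rot: [-0.001, 0.267, 0.964, -0.001]
contact_force: [-0.4, 1.4, -2.3]
gripper_width: 0.291
grasp_force: 68.9
```

Run:
```python
from h import *
plan(.4865,-.333,.234,100); plan(.4865,-.333,.234,149)
```

```text
t 14.15 at [0.6307 0.1157 0.2323] shift [-0.107  -0.4591 -0.0011] turn [-9.000e-02 -1.000e-02  4.907e+01] F [-0.4  1.4 -2.3] grip 68.89739513397217 0.29064124025283
t 14.15 at [0.6307 0.1157 0.2323] shift [-0.107  -0.4591 -0.0011] turn [-0.08 -0.04  0.07] F [-0.4  1.4 -2.3] grip 68.89739513397217 0.29064124025283
```

Request:
arm_command(commands=[-0.007,-0.03,0,0,0,4,0.1,-0.016,-0.07,0,0,0,9,0.1,-0.026,-0.11,0,0,0,15,0.1,-0.036,-0.155,0,0,0,21,0.1,-0.047,-0.2,0,0,0,27,0.1,-0.057,-0.245,0,0,0,33,0.1,-0.068,-0.29,0,0,0,39,0.1,-0.077,-0.33,0,0,0,45,0.1])

```text
t: 14.95
eef_pos: [0.5253, -0.2088, 0.231]
tool_rot: [-0.002, 0.617, 0.787, -0.001]
contact_force: [-0.4, -0.6, -2.3]
gripper_width: 0.284
grasp_force: 69.4
```

Run:
```python
from h import *
plan(.4865,-.333,.234,89)
```

```text
t 14.95 at [ 0.5253 -0.2088  0.231 ] shift [-0.1114 -0.0672 -0.0029] turn [-0.22 -0.06 14.75] F [-0.4 -0.6 -2.3] grip 69.35083866119385 0.2838227613464769
```

Request:
arm_command(commands=[-0.035,-0.02,0,0,0,5,0.1,-0.07,-0.042,0,0,0,10,0.1,-0.09,-0.055,0,0,0,15,0.1,-0.1,-0.062,0,0,0,15,0.1,-0.1,-0.062,0,0,0,15,0.1,-0.1,-0.062,0,0,0,15,0.1,-0.1,-0.062,0,0,0,15,0.1])

```text
t: 15.65
eef_pos: [0.493, -0.3161, 0.233]
tool_rot: [-0.0, 0.711, 0.703, 0.0]
contact_force: [-0.8, 0.4, -3.6]
gripper_width: 0.279
grasp_force: 69.3
```

Run:
```python
from h import *
plan(.4865,-.333,.171,89); c=shot('wrist','w7'); s=shot('side','s7'); print(proj(s,[.4865,-.333,.111]))
a=cv2.resize(s['img'][110:230,310:450,::-1],(490,420),interpolation=2)
cv2.imwrite('pics/v7.png',np.hstack([a,c['img'][0:420,130:430,::-1]]))
```

```text
t 15.65 at [ 0.493  -0.3161  0.233 ] shift [-0.0171 -0.0063  0.062 ] turn [-0.   -0.08  0.32] F [-0.8  0.4 -3.6] grip 69.32878732681274 0.2789519033085625
[384.65809102 166.60261041]
```

View pics/v7.png

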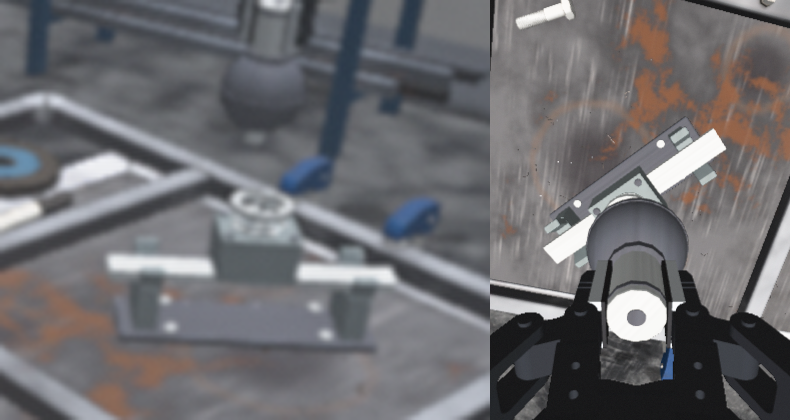

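The flask hangs upright in the gripper. The bridge is level in both notches with its ring at about (384.9,168.6) in the side image, close to the predicted position. I'll align over the ring and descend.

Request:
arm_command(commands=[-0.017,-0.006,0,0,0,0,0.1,-0.017,-0.006,0,0,0,0,0.1,-0.017,-0.006,0.02,0,0,0,0.1,-0.017,-0.006,0.04,0,0,0,0.1,-0.017,-0.006,0.045,0,0,0,0.1,-0.017,-0.006,0.045,0,0,0,0.1,-0.017,-0.006,0.045,0,0,0,0.1])

```text
t: 16.45
eef_pos: [0.4866, -0.3352, 0.1892]
tool_rot: [0.001, 0.713, 0.702, 0.0]
contact_force: [-0.8, -0.6, -2.1]
gripper_width: 0.285
grasp_force: 69.4
```

Run:
```python
from h import *
plan(.4865,-.333,.168,89)
```

```text
t 16.45 at [ 0.4866 -0.3352  0.1892] shift [ 0.0022 -0.0001  0.0212] turn [0.07 0.02 0.11] F [-0.8 -0.6 -2.1] grip 69.41827654838562 0.28505899742391566
```

Request:
arm_command(commands=[0.002,0,0.005,0,0,0,0.1,0.002,0,0.01,0,0,0,0.1,0.002,0,0.014,0,0,0,0.1,0.002,0,0.017,0,0,0,0.1,0.002,0,0.02,0,0,0,0.1,0.002,0,0.02,0,0,0,0.1])

```text
t: 17.05
eef_pos: [0.4857, -0.3334, 0.1679]
tool_rot: [-0.0, 0.713, 0.701, -0.0]
contact_force: [-0.9, -0.2, -3.6]
gripper_width: 0.288
grasp_force: 69.4
```

Request:
arm_command(commands=[0,0,0.001,0,0,0,0.1,0,0,0.002,0,0,0,0.1,0,0,0.003,0,0,0,0.1,0,0,0.003,0,0,0,0.1])

```text
t: 17.45
eef_pos: [0.4861, -0.3336, 0.1658]
tool_rot: [0.0, 0.713, 0.701, 0.0]
contact_force: [-1.4, 0.2, 3.6]
gripper_width: 0.287
grasp_force: 69.7
```

Request:
arm_command(commands=[0,0,0.001,0,0,0,0.1,0,0,0.002,0,0,0,0.1,0,0,0.003,0,0,0,0.1,0,0,0.004,0,0,0,0.1,0,0,0.005,0,0,0,0.1,0,0,0.005,0,0,0,0.1])

```text
t: 18.05
eef_pos: [0.4862, -0.3337, 0.161]
tool_rot: [0.001, 0.713, 0.701, 0.0]
contact_force: [-2.5, -0.1, 7.5]
gripper_width: 0.289
grasp_force: 70.3
```

Request:
arm_command(commands=[0,0,0.001,0,0,0,0.1,0,0,0.002,0,0,0,0.1,0,0,0.003,0,0,0,0.1,0,0,0.004,0,0,0,0.1,0,0,0.004,0,0,0,0.1])

```text
t: 18.55
eef_pos: [0.4864, -0.3339, 0.1576]
tool_rot: [0.001, 0.713, 0.701, -0.0]
contact_force: [-2.9, 0.1, 12.2]
gripper_width: 0.28
grasp_force: 70.8
```

Request:
arm_command(commands=[0,0,0.001,0,0,0,0.1,0,0,0.001,0,0,0,0.1,0,0,0.002,0,0,0,0.1,0,0,0.002,0,0,0,0.1])

```text
t: 18.95
eef_pos: [0.4867, -0.3344, 0.157]
tool_rot: [0.002, 0.713, 0.701, -0.0]
contact_force: [-6.0, 1.0, 19.6]
gripper_width: 0.287
grasp_force: 71.9
```

Request:
arm_command(commands=[0,0,0.001,0,0,0,0.1,0,0,0.001,0,0,0,0.1,0,0,0.001,0,0,0,0.1])

```text
t: 19.25
eef_pos: [0.487, -0.3348, 0.1569]
tool_rot: [0.002, 0.713, 0.701, -0.0]
contact_force: [-7.6, 1.0, 26.1]
gripper_width: 0.281
grasp_force: 72.6
```

The hard stop is reached: z stays at 0.157 (10 mm of travel) and the force is rising. I'll ease the side load slightly and take a look.

Request:
arm_command(commands=[0,-0.001,0,0,0,0,0.1,0,-0.001,0,0,0,0,0.1,0,-0.001,0,0,0,0,0.1,0,-0.001,0,0,0,0,0.1,0,-0.001,0,0,0,0,0.1])

```text
t: 19.75
eef_pos: [0.4866, -0.3345, 0.157]
tool_rot: [0.003, 0.713, 0.701, 0.0]
contact_force: [-5.8, 0.2, 24.0]
gripper_width: 0.284
grasp_force: 72.1
```

Run:
```python
from h import *
plan(.4865,-.333,.157,89); c=shot('wrist','w8'); s=shot('side','s8')
a=cv2.resize(s['img'][110:230,310:450,::-1],(490,420),interpolation=2)
cv2.imwrite('pics/v8.png',np.hstack([a,c['img'][0:420,130:430,::-1]]))
```

```text
t 19.75 at [ 0.4866 -0.3345  0.157 ] shift [ 0.0015 -0.0002 -0.0001] turn [0.23 0.18 0.06] F [-5.8  0.2 24. ] grip 72.05352544784546 0.2835308209598792
```

View pics/v8.png

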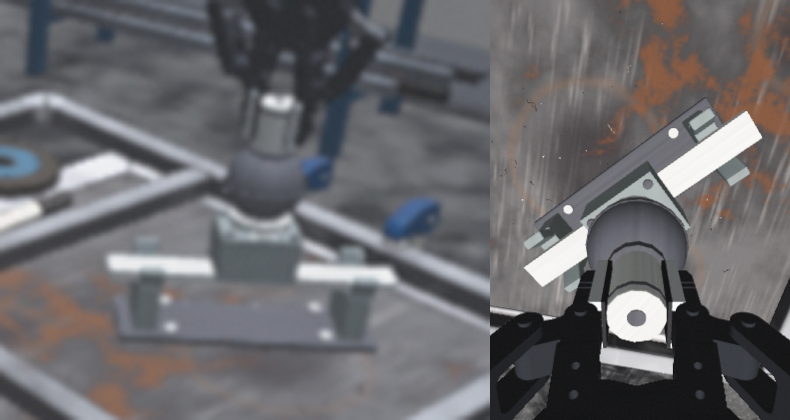

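The flask sits upright in the ring and the ring is down on the block. The bridge has not moved and is level in both notches, and the push holds at about 24 N, so I'll hand in.

```bash
python3 -c "
from h import *
print(hand_in())"
```

```text
the job is handed in; nothing more can be done
None
```

The job is handed in: the bridge was released level in both notches, with its ring measured within 1–2 mm of midway. The flask is upright in the ring, held pressed to the hard stop at about 24 N, at 19.75 s; no score came back.

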